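Refit the splined knob on a limb-positioner clamp

TASK

The white limb-positioner clamp on the bench needs its blue hand knob back: take the blue knob with the toothed bore, turn it so that its teeth mesh with those of the upright splined shaft, and slide it down the shaft, rocking it a little if it catches, until it sits fully home, flat on the dark shoulder; then let go. Leave the orange knob with the smooth bore and the wrench where they lie.

Things in the scene. Friction and masses are not known exactly. Their poses are not given: they have to be found in the camera images.
- splined_knob_center (a point): Blue knob to fit, loose, upright; point on its axis, half-way up its 64 mm. Open hexagonal sleeve, 52 mm across flats, with six foot lobes 10 mm high, 79 mm over all. Lobes and corners lie along its x axis and every 60 deg; flats (grip two from above) face 30, 90.. deg. Inside each flat runs a full-height tooth 4 mm wide; 26 mm between tooth tips, bore 42 mm across flats.
- shaft_foot (a point): White fixed clamp's vertical steel shaft; point on its axis on the dark shoulder (80 mm wide, 46 mm above bench) where the knob's underside rests when home. Shaft 20 mm thick, 45 mm tall from here; six teeth 4.4 mm wide, 37 mm across tips, 35 mm tall, along x and every 60 deg. The knob slides on when both x axes differ by a multiple of 60 deg (play 2.5 mm or 11 deg), else stops 35 mm high.
- plain_knob_center (a point): Wrong knob, to be left alone: orange, loose, same outside shape and size as the blue one, with a narrow smooth hole 18 mm across and no teeth. Point on its axis, half-way up its 64 mm. The two knobs stand on opposite sides of the clamp, either way round.
- wrench: A steel open-ended wrench, 170 mm long, lying loose on the bench beyond the clamp, to be left alone. Its long axis is its x axis; origin at mid-length on its underside.
Not all that is in view belongs to the job. Leave any green look-alike of the part that bears splined_knob_center alone. There is more than one size of the part that bears shaft_foot; the job needs the smaller.

How it is judged:
By the outcome, as a careful person would: the job done as asked, in the order asked, and still so for the second after the job is handed in, with the robot touching nothing.
It also fails if it takes over 35 s, if anything falls off the work surface, if the arm or the gripper's body presses on something with over 40 N, if the wrist force passes 120 N, or if a joint passes its speed limit or range.

ROBOT

A 6-joint arm with a two-finger parallel gripper is mounted at the origin on the work surface. World frame = base frame: x ahead of the robot, y to its left, z up, the work surface at z = 0. Lengths are in m, angles in rad, forces in N, time in s.
With the tool pointing down it reaches from about 0.35 to 0.875 m from the base axis. Payload 15.5 kg.
Tool frame: the origin (TCP) lies between the finger pads; the fingertips stand ctrl.tip_reach ahead of it and the grasp point (between the pads) lies 5 mm behind it (ctrl.tip_reach is the distance from the TCP to the fingertips, in m); z points along the fingers, y is the line along which they close (so a half turn about z gives the same grasp; the last joint's range is limited). The gripper opens to 85 mm and grips with 20 to 120 N. Pads are 22 mm wide; open, the fingers measure 114 mm over their backs; the gripper's body (76 mm by 85 mm) begins 54 mm behind the grasp point. The pads swing forward as they close: fully open they stand 13 mm farther back than shut.
Start: joints at [1.089, 0.494, 1.345, -0, 1.302, -0.096], TCP at [0.235, 0.579, 0.245] pointing down, gripper open.
Joint ranges: [-2.91, 2.91], [-0.82, 2.16], [0.22, 2.67], [-1.22, 4.37], [0.12, 2.79], [-3.08, 3.08]. Speed limits (rad/s): [1.89, 1.89, 2.57, 3.01, 3.01, 3.01].

INTERFACE

Orientations are given as a unit quaternion [x, y, z, w].
In Python, from rig import ctrl gives the robot as it stands.
- The arm moves only by the tool move_arm, never from a script. Its argument "increments" is one flat list of numbers, 7 for each row, row after row: the shift along the tool's x, y, z in mm, then the turn, a rotation vector about the tool's x, y, z in rad, then the opening, from -1 (shut) to 1 (fully open), so that 0 is half open. A call has 1 to 5 rows; each row is the pose to reach, as a shift and turn from the pose commanded when the call began, along the tool's axes at that moment; what a row does not reach only later rows make up. A row lasts 1/10 s, in which the tool goes at most 50 mm and 8.59 degrees, less where a joint would pass 70% of its speed; a pose out of reach is approached as far as the arm can. A call with a gripper value outside its range is refused whole. The fingers move at their own pace and stop on an object; "grip_force" is the grip in N (left out, the last holds). Time passes only in rows, so rows that repeat a pose let the fingers close. It gives the time, the measured TCP pose, the force, the opening and the grip force at its end, in the units of the state.
- ctrl.read_state(): the state, without advancing time (a new reading comes with each control period).
- ctrl.snapshot(name): name is "scene" or "side" or "wrist"; returns the picture (420x560x3 uint8, red, green, blue); there is no depth.
- ctrl.camera_info(name): a dict with "mtx" (3x3 intrinsics, pixels), "rvec" (rotation vector, rad) and "tvec" (3), from world to camera coordinates, as OpenCV has them; the wrist camera has in their place "tool_from_camera" (4x4, takes a point from camera to tool coordinates, whose origin is the TCP and whose axes are the flange's). Camera axes: x right, y down, z forward; pixel columns grow to the right and rows downward; lengths in m; the calibration is good to about 2 mm. The wrist camera is an equidistant fisheye: a pixel r from the principal point sees the ray r / f radians off the axis. A picture is of the moment at which its call begins: read the wrist's pose just before it. camera_info takes no time and is no camera call.
- ctrl.close_job(): hands the job in; it is judged then, once.
The state is a dict: "clock": time; "joint_positions": joint angles; "joint_vel": joint speeds; "joint_torque": joint torques, N m; "tool_pos": TCP position; "eef_rot": TCP orientation; "wrist_force": force on the tool from outside, world axes, zero at the start; "wrist_torque": the same for the moment, N m; "opening": finger opening in m; "grip_force": force on a finger pad.
Only numpy, scipy, OpenCV 4.12 (cv2) and the standard library are available. Lean on these libraries where they do the work, as an engineer would, in place of code of your own. Each camera call takes 0.05 s, during which the arm holds its last target. There are 200 camera calls.

## Working session

There is one attempt and no reset: what is moved stays moved. The work goes in short steps, Python scripts to look and compute and a tool call to move; the robot and the scene stay as the last step left them, time stands still between calls to the robot, and variables do not carry over. Pictures are saved under pics/ and viewed, at most 10 in all, crops included, and the job is handed in when it is done.

Besides the shell and the picture viewer there is one more tool, called as name(argument=value, ...), one argument or row to a line, values as JSON. move_arm: Moves the arm, as the interface text tells. Its arguments: {"type":"object","properties":{"increments":{"type":"array"},"grip_force":{"type":"number"}},"required":["increments"]}

```bash
mkdir -p pics; python3 - <<'E'
from rig import ctrl
import cv2,numpy as np
s=ctrl.read_state();print({k:np.round(v,3) for k,v in s.items()},ctrl.tip_reach)
a=[ctrl.snapshot(n) for n in("scene","side")]
for n,i in zip(("scene","side"),a): cv2.imwrite(f"pics/{n}0.png",i[:,:,::-1])
E
```

```text
{'clock': np.float64(0.0), 'joint_positions': array([ 1.089,  0.494,  1.346, -0.   ,  1.302, -0.095]), 'joint_vel': array([ 0.003,  0.   ,  0.   ,  0.   ,  0.001, -0.001]), 'joint_torque': array([ 6.0000e-03, -8.8213e+01, -3.8388e+01,  0.0000e+00,  1.0000e-02,
        0.0000e+00]), 'tool_pos': array([0.235, 0.579, 0.245]), 'eef_rot': array([ 0.192,  0.981, -0.001, -0.   ]), 'wrist_force': array([-0.083, -0.546,  0.596]), 'wrist_torque': array([ 0.017,  0.041, -0.045]), 'grip_force': np.float64(0.0), 'opening': np.float64(0.085)} 0.014
```

View pics/scene0.png

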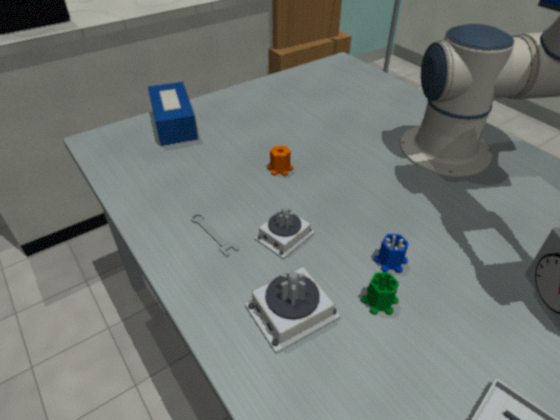

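View pics/side0.png

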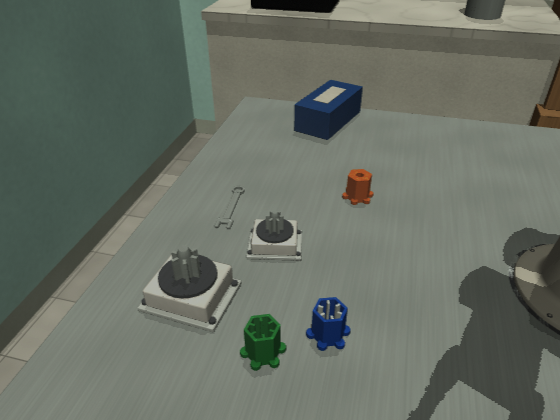

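Scene view: the blue knob is at (394,252) and its green look-alike at (382,292). The orange knob is at (280,160). There are two clamps, small at (286,230) and large at (292,305). The blue knob and the small clamp fit the description; I'll confirm both in one enlarged crop.

```bash
python3 - <<'E'
import cv2,numpy as np
a=cv2.imread("pics/scene0.png");b=cv2.imread("pics/side0.png")
def c(i,u,v,w=67,h=50): return cv2.resize(i[v-h//2:v+h//2,u-w//2:u-w//2+w-1],(400,300),interpolation=cv2.INTER_CUBIC)
cv2.imwrite("pics/crop.png",np.vstack([np.hstack([c(a,393,252),c(a,286,230)]),np.hstack([c(b,329,323),c(b,275,237)])]))
E
```

```text
(no output)
```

View pics/crop.png

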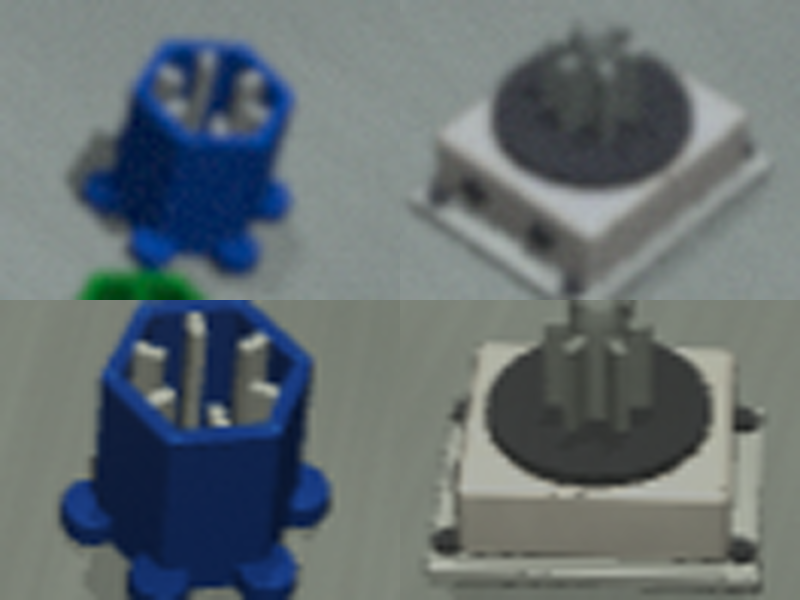

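The crop shows the blue knob with pale teeth inside, upper left in the scene crop, with top corners readable in both views. The right side shows the small clamp: shoulder disc centred near (192,113) in its crop from the scene view and (199,111) from the side view.

```bash
cat > h.py <<'E'
from rig import ctrl
import cv2,numpy as np
from scipy.optimize import least_squares
from scipy.spatial.transform import Rotation as R
def proj(n,P):
    c=ctrl.camera_info(n);return cv2.projectPoints(np.atleast_2d(P).astype(float),c["rvec"],c["tvec"],c["mtx"],None)[0][:,0]
def wproj(s,P):
    c=ctrl.camera_info("wrist");T=c["tool_from_camera"];K=c["mtx"]
    p=R.from_quat(s["eef_rot"]).inv().apply(np.atleast_2d(P)-s["tool_pos"]);p=(p-T[:3,3])@T[:3,:3]
    r=np.hypot(p[:,0],p[:,1])+1e-12;th=np.arctan2(r,p[:,2]);d=p[:,:2]/r[:,None]*th[:,None]
    return d*[K[0,0],K[1,1]]+K[:2,2]
def ring(x,y,z,a,r,n=6):
    t=a+np.arange(n)*2*np.pi/n;return np.c_[x+r*np.cos(t),y+r*np.sin(t),np.full(n,z)]
E
python3 - <<'E'
from h import *
S=np.array([[133,95],[185,145],[268,138],[293,100],[232,42],[163,42]])/[6.06,6]+[360,227]
D=np.array([[103,78],[170,143],[282,132],[312,62]])/[6.06,6]+[296,298]
def near(p,q): 
    d=p[:,None]-q; return (d[np.arange(len(p)),(d**2).sum(2).argmin(1)]).ravel()
best=None
def f(p):
    P=ring(p[0],p[1],.064,p[2],.030);return np.r_[near(S,proj("scene",P)),near(D,proj("side",P))]
# centre first
g=lambda p:np.r_[proj("scene",[*p[:2],.064])[0]-S.mean(0)]
c=least_squares(g,[.5,.2]).x
for a in np.radians(range(0,60,10)):
    r=least_squares(f,[*c,a]); 
    if best is None or r.cost<best.cost: best=r
print("knob",best.x[:2],np.degrees(best.x[2])%60,best.cost)
ds=np.array([192/6.06+253,113/6+205]);dd=np.array([199/6.06+242,111/6+212])
h=lambda p:np.r_[proj("scene",[*p[:2],.046])[0]-ds,proj("side",[*p[:2],.046])[0]-dd]
r=least_squares(h,[.6,.0]);print("shaft",r.x,r.fun)
o=least_squares(lambda p:proj("scene",[*p,.064])[0]-[281,151],[.5,-.2]).x;print("orange",o)
gr=least_squares(lambda p:proj("scene",[*p,.064])[0]-[383,282],[.5,-.2]).x;print("green",gr)
E
```

```text
knob [0.47305246 0.22376853] 23.57721013141715 7.010399014852573
shaft [0.62559615 0.0209785 ] [ 1.0551553  -0.45508468 -0.81762854 -0.88217163]
orange [ 0.47631962 -0.20742187]
green [0.57582659 0.28652639]
```

move_arm(
  increments=[-190, -136, 0, 0, 0, 0, 1, -190, -136, 0, 0, 0, 0, 1, -190, -136, 0, 0, 0, 0, 1, -190, -136, 0, 0, 0, 0, 1, -190, -136, 0, 0, 0, 0, 1],
)

```text
clock: 0.6
tool_pos: [0.361, 0.3789, 0.2451]
eef_rot: [0.192, 0.981, -0.0, -0.0]
wrist_force: [-0.5, 0.7, -0.6]
opening: 0.0854
grip_force: 0.0
```

move_arm(
  increments=[-184, -132, 0, 0, 0, 0, 1, -184, -132, 0, 0, 0, 0, 1, -184, -132, 0, 0, 0, 0, 1, -184, -132, 0, 0, 0, 0, 1, -184, -132, 0, 0, 0, 0, 1],
)

```text
clock: 1.1
tool_pos: [0.4823, 0.187, 0.2452]
eef_rot: [0.193, 0.981, -0.0, 0.0]
wrist_force: [-0.0, 0.1, 0.3]
opening: 0.0853
grip_force: 0.0
```

```bash
python3 - <<'E'
from h import *
import json
s=ctrl.read_state();print(s["clock"],s["tool_pos"],s["eef_rot"]);i=ctrl.snapshot("wrist")
cv2.imwrite("pics/w1.png",i[:,:,::-1]);json.dump({k:np.array(v).tolist() for k,v in s.items()},open("s1.json","w"))
print(wproj(s,[[.473,.224,.064],[.6256,.021,.046]]))
E
```

```text
1.1 [0.48233004 0.18699009 0.24517273] [ 1.92688121e-01  9.81260013e-01 -2.27839871e-04  1.48627010e-04]
[[313.85104095 169.28205413]
 [205.90121504 334.86301306]]
```

View pics/w1.png

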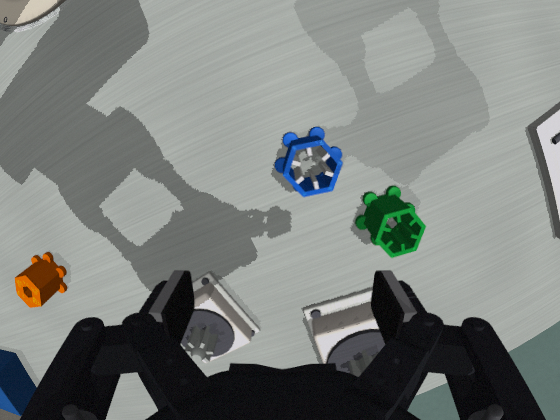

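The wrist view shows the blue knob's top at (313,166), close to the prediction of (314,169). The green look-alike is at (392,225) and the small clamp's disc at (207,335). Next I move to see the shaft from the same offset.

move_arm(
  increments=[-218, -130, 30, 0, 0, 0, 1, -218, -130, 30, 0, 0, 0, 1, -218, -130, 30, 0, 0, 0, 1, -218, -130, 30, 0, 0, 0, 1, -218, -130, 30, 0, 0, 0, 1],
)

```text
clock: 1.65
tool_pos: [0.6314, -0.0098, 0.2154]
eef_rot: [0.192, 0.981, 0.0, -0.0]
wrist_force: [-0.0, 1.0, -0.1]
opening: 0.0856
grip_force: 0.0
```

move_arm(
  increments=[0, 0, 0, 0, 0, 0, 1, 0, 0, 0, 0, 0, 0, 1],
)

```text
clock: 1.85
tool_pos: [0.6306, -0.0089, 0.2151]
eef_rot: [0.193, 0.981, 0.0, -0.001]
wrist_force: [-0.5, 0.6, -0.5]
opening: 0.0856
grip_force: 0.0
```

```bash
cat > fit.py <<'E'
from h import *
from scipy.optimize import minimize
import json
def knobmask(s,x,y,a,z0=0,k=4):
    m=np.zeros((420*k,560*k),np.uint8)
    def hull(P): cv2.fillConvexPoly(m,cv2.convexHull(np.round(wproj(s,P)*k+k/2-.5).astype(np.int32)),1)
    hull(np.r_[ring(x,y,z0,a,.030),ring(x,y,z0+.064,a,.030)])
    for c in ring(x,y,z0,a,.0335): hull(np.r_[ring(c[0],c[1],z0,0,.006,16),ring(c[0],c[1],z0+.01,0,.006,16)])
    return cv2.resize(m.astype(np.float32),(560,420),interpolation=cv2.INTER_AREA)
E
python3 - <<'E'
from fit import *
i=cv2.imread("pics/w1.png");s=json.load(open("s1.json"));s={k:np.array(v) for k,v in s.items()}
b,g,r=[i[:,:,k].astype(int) for k in range(3)]
M=((b>r+60)&(b>g+40)).astype(np.uint8);M[:100]=0;M[220:]=0;M[:,:250]=0;M[:,360:]=0
c=cv2.findContours(M,cv2.RETR_EXTERNAL,2)[0];c=max(c,key=cv2.contourArea);M[:]=0;cv2.drawContours(M,[c],-1,1,-1)
f=lambda p:np.abs(knobmask(s,p[0]/1e3,p[1]/1e3,np.radians(p[2]))-M).sum()
best=min((minimize(f,[473,224,a],method="Nelder-Mead",options=dict(initial_simplex=[[473,224,a],[477,224,a],[473,228,a],[473,224,a+8]])) for a in (5,25,45)),key=lambda r:r.fun)
print("knob",best.x,best.fun,M.sum())
s=ctrl.read_state();print(s["clock"],s["tool_pos"],s["joint_positions"]);i=ctrl.snapshot("wrist")[:,:,::-1]
json.dump({k:np.array(v).tolist() for k,v in s.items()},open("s2.json","w"));cv2.imwrite("pics/w2.png",i)
u,v=wproj(s,[.6256,.021,.07])[0].round().astype(int);print(u,v)
u=max(u,60);v=max(v,45)
cv2.imwrite("pics/w2c.png",cv2.resize(i[v-45:v+45,u-60:u+60],(800,600),interpolation=cv2.INTER_CUBIC))
E
```

```text
knob [471.61863377 223.21092864  20.41947827] 193.3125 3092
1.85 [ 0.63056792 -0.00886272  0.21510012] [-1.08771051e-01  5.30501141e-01  1.36683248e+00  1.38027499e-04
  1.24558605e+00 -1.29202125e+00]
312 185
```

View pics/w2c.png

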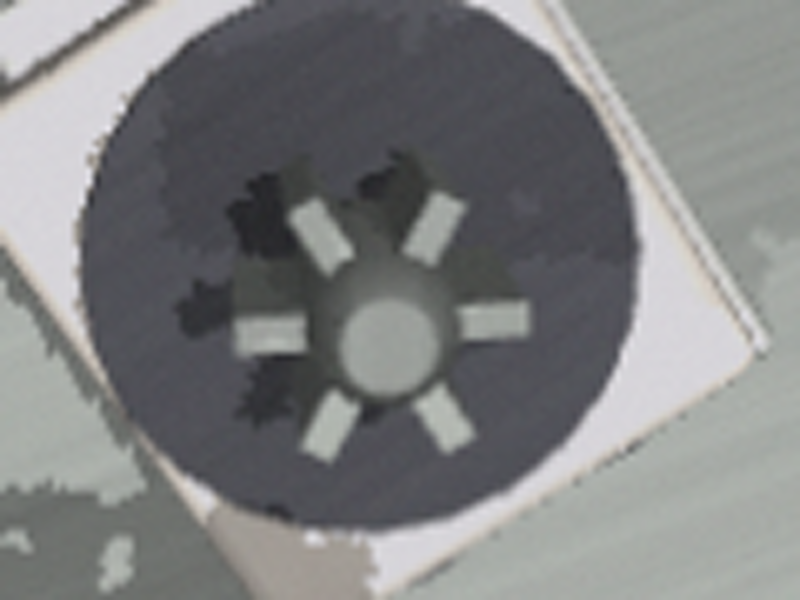

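The crop shows the six tooth tops clearly, with outer ends at (530,317), (451,200), (305,204), (234,338), (317,457) and (457,445). I'll fit the shaft to those.

```bash
python3 - <<'E'
from fit import *
s={k:np.array(v) for k,v in json.load(open("s2.json")).items()}
q=(np.array([[530,317],[451,200],[305,204],[234,338],[317,457],[457,445]])+.5)/6.6667-.5+[252,140]
def f(p):
    w=wproj(s,ring(p[0],p[1],.081,p[2],.0185));d=q[:,None]-w
    return d[np.arange(6),(d**2).sum(2).argmin(1)].ravel()
r=min((least_squares(f,[.6256,.021,np.radians(a)]) for a in range(0,60,10)),key=lambda r:r.cost)
print("shaft",r.x[:2],np.degrees(r.x[2])%60,r.cost, f(r.x).round(2))
E
```

```text
shaft [0.6251495  0.01764116] 11.466385181093282 0.5398954196299981 [ 0.06 -0.39 -0.13  0.34  0.43 -0.32 -0.13  0.19  0.26  0.33 -0.51 -0.16]
```

move_arm(
  increments=[235, 155, 60, 0, 0, 0.304, 1, 235, 155, 60, 0, 0, 0.304, 1, 235, 155, 60, 0, 0, 0.304, 1, 235, 155, 60, 0, 0, 0.304, 1, 235, 155, 60, 0, 0, 0.304, 1],
)

```text
clock: 2.4
tool_pos: [0.4908, 0.1941, 0.1644]
eef_rot: [0.338, 0.941, 0.0, 0.0]
wrist_force: [1.6, 1.5, -0.0]
opening: 0.0852
grip_force: 0.0
```

```bash
cat > to.py <<'E'
import sys
from h import *
x,y,z,a=map(float,sys.argv[1:5])  # world target m, tool-y heading deg
s=ctrl.read_state();r=R.from_quat(s["eef_rot"]);Y=r.apply([0,1,0])
d=(a-np.degrees(np.arctan2(Y[1],Y[0]))+90)%180-90
print(s["clock"],"inc mm",r.inv().apply(np.array([x,y,z])-s["tool_pos"])*1e3,"rz",-np.radians(d),"tilt",r.apply([0,0,1]).round(4),s["tool_pos"].round(4),"F",s["wrist_force"].round(1),"T",s["wrist_torque"].round(2),s["opening"],s["grip_force"])
E
python3 to.py .4716 .2232 .14 50.4
```

```text
2.4 inc mm [33.29873026 10.22703958 24.36099261] rz 0.0025666640173259312 tilt [ 3.e-04  3.e-04 -1.e+00] [0.4908 0.1941 0.1644] F [ 1.6  1.5 -0. ] T [ 0.01 -0.03  0.  ] 0.08522756626028476 0.0
```

move_arm(
  increments=[33, 10, 25, 0, 0, 0, 1, 33, 10, 25, 0, 0, 0, 1, 33, 10, 25, 0, 0, 0, 1, 33, 10, 25, 0, 0, 0, 1],
)

```text
clock: 2.8
tool_pos: [0.4744, 0.2208, 0.1399]
eef_rot: [0.338, 0.941, 0.0, 0.0]
wrist_force: [-0.1, -0.7, -0.1]
opening: 0.0855
grip_force: 0.0
```

```bash
python3 to.py .4716 .2232 .042 50.4; python3 - <<'E'
from fit import *
s=ctrl.read_state();i=ctrl.snapshot("wrist")[:,:,::-1].copy();cv2.imwrite("pics/w3r.png",i)
w=wproj(s,np.r_[ring(.4716,.2232,.064,np.radians(20.4),.030),[[.4716,.2232,.064]]])
for p in w: cv2.circle(i,tuple(p.round().astype(int)),2,(0,0,255),-1)
cv2.imwrite("pics/w3.png",i)
E
```

```text
2.8 inc mm [ 3.78537567e+00 -1.17499364e-02  9.79158111e+01] rz 0.0018894047248993156 tilt [ 1.1e-03  3.0e-04 -1.0e+00] [0.4744 0.2208 0.1399] F [-0.1 -0.7 -0.1] T [-0.02 -0.03 -0.01] 0.08552818290207954 0.0
```

View pics/w3.png

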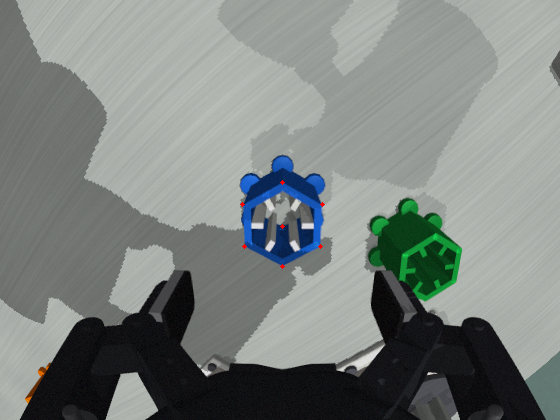

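The overlay fits: the top hexagon is centred at (282,226), with its flats facing left and right along the closing axis. Now I descend and grip.

move_arm(
  increments=[4, 0, 40, 0, 0, 0, 1, 4, 0, 70, 0, 0, 0, 1, 4, 0, 98, 0, 0, 0, 1, 4, 0, 98, 0, 0, 0, 1, 4, 0, 98, 0, 0, 0, 1],
)

```text
clock: 3.35
tool_pos: [0.4715, 0.2228, 0.0419]
eef_rot: [0.339, 0.941, -0.0, -0.0]
wrist_force: [-0.0, 0.1, 0.7]
opening: 0.0855
grip_force: 0.0
```

move_arm(
  increments=[0, 0, 0, 0, 0, 0, 0, 0, 0, 0, 0, 0, 0, 0, 0, 0, 0, 0, 0, 0, -1, 0, 0, 0, 0, 0, 0, -1, 0, 0, 0, 0, 0, 0, -1],
  grip_force=50,
)

```text
clock: 3.85
tool_pos: [0.4717, 0.2234, 0.0426]
eef_rot: [0.338, 0.941, 0.001, 0.001]
wrist_force: [-1.9, -3.1, 13.7]
opening: 0.0514
grip_force: 51.1
```

```bash
python3 to.py .4716 .2232 .042 50.4
```

```text
3.85 inc mm [ 0.00735045 -0.22106917  0.62852926] rz 0.0013529024748690965 tilt [ 2.1e-03  6.0e-04 -1.0e+00] [0.4717 0.2234 0.0426] F [-1.9 -3.1 13.7] T [-0.35  0.23 -0.08] 0.051382952978761304 51.07842206954956
```

move_arm(
  increments=[0, 0, -40, 0, 0, 0, -1, 0, 0, -80, 0, 0, 0, -1, 0, 0, -122, 0, 0, 0, -1, 0, 0, -122, 0, 0, 0, -1, 0, 0, -122, 0, 0, 0, -1],
)

```text
clock: 4.35
tool_pos: [0.4713, 0.2234, 0.1643]
eef_rot: [0.338, 0.941, 0.001, 0.001]
wrist_force: [-0.8, 0.6, -3.5]
opening: 0.0515
grip_force: 55.3
```

```bash
python3 to.py .6251 .0176 .160 41.5
```

```text
4.35 inc mm [-249.54747821  -60.90620453    4.48305639] rz 0.15682104508388797 tilt [ 2.4e-03  8.0e-04 -1.0e+00] [0.4713 0.2234 0.1643] F [-0.8  0.6 -3.5] T [ 0.02  0.05 -0.01] 0.05145912420546473 55.298051834106445
```

move_arm(
  increments=[-50, -12, 0, 0, 0, 0.157, -1, -95, -23, 0, 0, 0, 0.157, -1, -140, -34, 0, 0, 0, 0.157, -1, -185, -45, 0, 0, 0, 0.157, -1, -220, -54, 0, 0, 0, 0.157, -1],
)

```text
clock: 4.85
tool_pos: [0.6069, 0.0392, 0.1615]
eef_rot: [0.411, 0.912, -0.001, -0.001]
wrist_force: [0.8, 0.8, -3.0]
opening: 0.0514
grip_force: 55.1
```

move_arm(
  increments=[-15, -3, 0, 0, 0, 0, -1, -15, -3, 0, 0, 0, 0, -1, -15, -3, 0, 0, 0, 0, -1],
)

```text
clock: 5.15
tool_pos: [0.6129, 0.0289, 0.162]
eef_rot: [0.411, 0.912, -0.0, -0.001]
wrist_force: [0.1, 1.0, -3.9]
opening: 0.051
grip_force: 55.1
```

```bash
python3 to.py .6251 .0176 .145 41.5
```

```text
5.15 inc mm [-16.57489878   1.72094443  17.00763975] rz -0.0005973902825873146 tilt [-2.5e-03  4.0e-04 -1.0e+00] [0.6129 0.0289 0.162 ] F [ 0.1  1.  -3.9] T [0.04 0.06 0.02] 0.05104076856157615 55.124375224113464
```

move_arm(
  increments=[-16, 2, 10, 0, 0, 0, -1, -16, 2, 10, 0, 0, 0, -1, -16, 2, 10, 0, 0, 0, -1],
)

```text
clock: 5.45
tool_pos: [0.6256, 0.0184, 0.1527]
eef_rot: [0.411, 0.912, -0.0, -0.001]
wrist_force: [-0.2, -0.2, -2.3]
opening: 0.0512
grip_force: 55.0
```

```bash
python3 to.py .6251 .0176 .130 41.5; python3 - <<'E'
from fit import *
s=ctrl.read_state();p=s["tool_pos"];zb=p[2]-.042
w=ctrl.snapshot("wrist")[:,:,::-1].copy();a=ctrl.snapshot("scene")[:,:,::-1];b=ctrl.snapshot("side")[:,:,::-1]
yaw=np.radians(11.5)
for q in wproj(s,np.r_[ring(p[0],p[1],zb+.064,yaw,.030),[[.6251,.0176,.091]]]): cv2.circle(w,tuple(q.round().astype(int)),1,(0,0,255),-1)
def c(i,u,v,wd=100,h=75):
    u,v=int(u),int(v);return cv2.resize(i[v-h//2:v-h//2+h,u-wd//2:u+wd//2],(400,300),interpolation=cv2.INTER_CUBIC)
K=[.6251,.0176,.1]
cv2.imwrite("pics/a4.png",np.vstack([np.hstack([c(a,*proj("scene",K)[0]),c(b,*proj("side",K)[0])]),np.hstack([c(w,280,270,160,120),cv2.resize(w,(400,300))])]))
E
```

```text
5.45 inc mm [-0.24020136 -0.88037476 22.66356948] rz 0.0002893076037490409 tilt [-1.2e-03  2.0e-04 -1.0e+00] [0.6256 0.0184 0.1527] F [-0.2 -0.2 -2.3] T [ 0.02 -0.02 -0.01] 0.05116448383550053 55.042877197265625
```

View pics/a4.png

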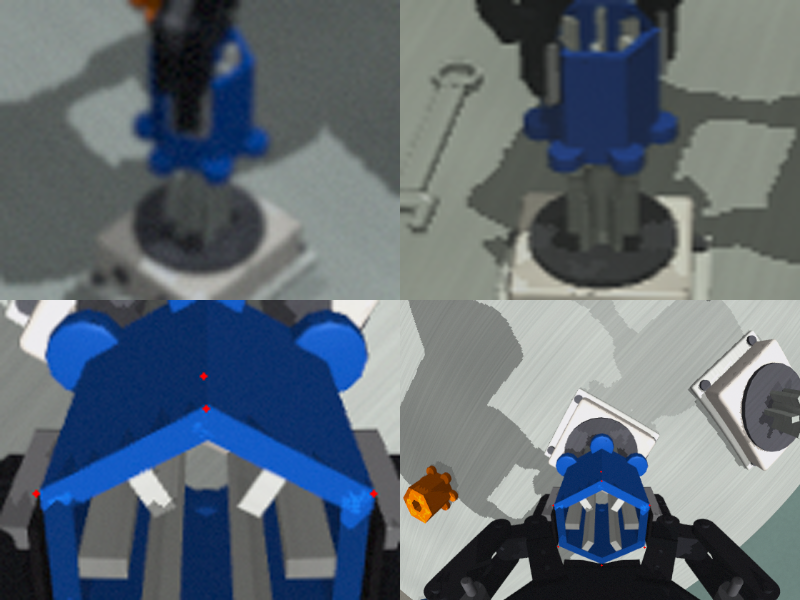

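The knob sits as predicted in the hand, its far top corner at (206,408) in the crop, and it is over the shaft. I'll lower it in steps and watch the force.

move_arm(
  increments=[0, -1, 8, 0, 0, 0, -1, 0, -1, 16, 0, 0, 0, -1, 0, -1, 24, 0, 0, 0, -1, 0, -1, 30, 0, 0, 0, -1, 0, -1, 36, 0, 0, 0, -1],
)

```text
clock: 6.1
tool_pos: [0.6253, 0.017, 0.1164]
eef_rot: [0.411, 0.912, -0.0, -0.0]
wrist_force: [0.7, 0.5, -1.9]
opening: 0.0517
grip_force: 55.0
```

```bash
python3 to.py .6251 .0176 .088 41.5
```

```text
6.1 inc mm [ 0.55870496  0.30812712 28.4380454 ] rz -0.0003648961214451605 tilt [-5.e-04  0.e+00 -1.e+00] [0.6253 0.017  0.1164] F [ 0.7  0.5 -1.9] T [ 0.04  0.04 -0.02] 0.05170092258920752 55.043057799339294
```

The knob base is at 74 mm, below the tooth tops at 81 mm, with no contact force, so the teeth have meshed. Continuing down.

move_arm(
  increments=[0, 0, 7, 0, 0, 0, -1, 0, 0, 14, 0, 0, 0, -1, 0, 0, 20, 0, 0, 0, -1, 0, 0, 25, 0, 0, 0, -1, 0, 0, 27, 0, 0, 0, -1],
)

```text
clock: 6.6
tool_pos: [0.6252, 0.017, 0.0896]
eef_rot: [0.411, 0.912, -0.0, -0.0]
wrist_force: [0.2, 0.4, -2.9]
opening: 0.0516
grip_force: 55.0
```

```bash
python3 to.py .6251 .0176 .088 41.5
```

```text
6.6 inc mm [0.48749231 0.31754223 1.60749148] rz -0.00025778715115826954 tilt [-7.e-04  0.e+00 -1.e+00] [0.6252 0.017  0.0896] F [ 0.2  0.4 -2.9] T [-0.02  0.03  0.01] 0.05155421831368386 55.043705105781555
```

move_arm(
  increments=[0, 0, 1, 0, 0, 0, -1, 0, 0, 1.5, 0, 0, 0, -1, 0, 0, 2, 0, 0, 0, -1, 0, 0, 2, 0, 0, 0, -1],
)

```text
clock: 7.0
tool_pos: [0.6255, 0.017, 0.0887]
eef_rot: [0.411, 0.912, 0.0, 0.0]
wrist_force: [-2.1, 0.2, 3.8]
opening: 0.0512
grip_force: 55.6
```

Contact at TCP 88.7 mm puts the base at about 46 mm, so the knob is home. Releasing.

move_arm(
  increments=[0, 0, 0, 0, 0, 0, 0.2, 0, 0, 0, 0, 0, 0, 1, 0, 0, 0, 0, 0, 0, 1, 0, 0, 0, 0, 0, 0, 1, 0, 0, 0, 0, 0, 0, 1],
)

```text
clock: 7.5
tool_pos: [0.6254, 0.017, 0.0882]
eef_rot: [0.411, 0.912, 0.0, 0.0]
wrist_force: [-0.4, -0.4, -0.3]
opening: 0.0855
grip_force: 0.0
```

move_arm(
  increments=[0, 0, -20, 0, 0, 0, 1, 0, 0, -60, 0, 0, 0, 1, 0, 0, -100, 0, 0, 0, 1, 0, 0, -140, 0, 0, 0, 1, 0, 0, -140, 0, 0, 0, 1],
)

```text
clock: 8.0
tool_pos: [0.6279, 0.0169, 0.2338]
eef_rot: [0.411, 0.912, 0.002, 0.004]
wrist_force: [0.7, -0.1, -0.1]
opening: 0.0851
grip_force: 0.0
```

```bash
python3 to.py .6251 .0176 .088 41.5; python3 - <<'E'
from fit import *
s=ctrl.read_state();w=ctrl.snapshot("wrist")[:,:,::-1];b=ctrl.snapshot("side")[:,:,::-1].copy()
for q in proj("side",ring(.6252,.017,.110,np.radians(11.5),.030)): cv2.circle(b,tuple(q.round().astype(int)),0,(0,0,255),-1)
u,v=proj("side",[.6251,.0176,.08])[0].astype(int)
cv2.imwrite("pics/e5.png",np.hstack([cv2.resize(b[v-38:v+37,u-50:u+50],(400,300),interpolation=cv2.INTER_CUBIC),cv2.resize(w,(400,300))]))
E
```

```text
8.0 inc mm [  3.28850603  -2.50803581 145.79557952] rz -0.0002732410059854566 tilt [ 8.8e-03 -6.0e-04 -1.0e+00] [0.6279 0.0169 0.2338] F [ 0.7 -0.1 -0.1] T [-0.02  0.04  0.  ] 0.08514999317510512 0.0
```

View pics/e5.png

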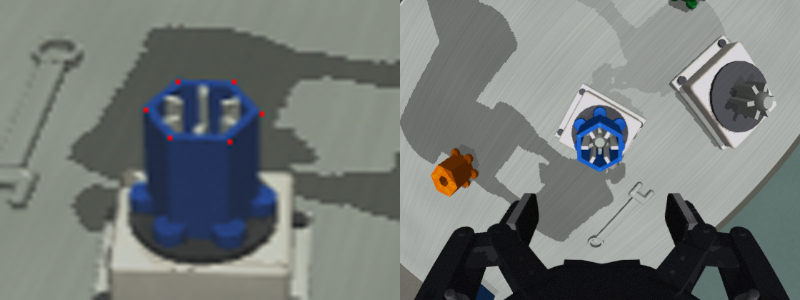

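The knob sits flat on the shoulder. Its top hexagon, around (205,110) in the left crop, matches the home-pose overlay, and the orange knob and wrench are in place.

```bash
python3 -c "
from rig import ctrl;print(ctrl.close_job())"
```

```text
the job is handed in; nothing more can be done
None
```

The blue toothed knob is meshed and fully home on the smaller clamp's shaft, released and handed in at about 8 s of robot time; the orange knob, green look-alike and wrench were not touched.

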